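# Gauge the spare drawer glides and sort them

### The arm

A 6-joint arm with a two-finger parallel gripper is mounted at the origin on the work surface. World frame = base frame: x ahead of the robot, y to its left, z up, the work surface at z = 0. Lengths are in m, angles in degrees, forces in N, time in s.
With the tool pointing down it reaches from about 0.4 to 0.825 m from the base axis. Payload 7 kg.
Tool frame: the origin (TCP) lies midway between the tips of the shut fingers; the grasp point (between the pads) lies 19 mm behind it; z points along the fingers, y is the line along which they close (so a half turn about z gives the same grasp; the last joint's range is limited). The gripper opens to 88 mm and grips with 3 to 60 N. Pads are 19 mm wide; open, the fingers measure 130 mm over their backs; the gripper's body (78 mm by 193 mm) begins 47 mm behind the grasp point.
Start: joints at [-56.259, 20.546, 0.682, 0, -70.136, -16.507], TCP at [0.2, -0.645, 0.227] pointing down, gripper open.
Joint ranges: [-176.03, 176.03], [-82.01, 121.73], [-58.28, 71.71], [-173.87, 95.51], [-174.79, -0.11], [-173.66, 173.66]. Speed limits (degrees/s): [136.94, 136.94, 172.46, 180, 180, 180].

### API

Orientations are given as [roll, pitch, yaw] about the fixed x, y, z axes, in that order (R = Rz(yaw) Ry(pitch) Rx(roll)).
In Python, from plant import get_state, optics, order gives the robot as it stands. The module is installed in compiled form; this text tells all that it offers.
- The arm moves only by the tool send_rows, never from a script. Its argument "moves" is a list of rows, each an object with "slide": the shift along the tool's x, y, z as a fraction of full scale, a list of three; "turn": the turn about the tool's z as a fraction of full scale; "gripper": the opening, from 0 (shut) to 1 (fully open). A call has exactly 5 rows; each row is the pose to reach, as a shift and turn from the pose commanded when the call began, along the tool's axes at that moment; what a row does not reach only later rows make up. Full scale, the value 1, is 150 mm for a shift and 90 degrees for a turn. A row lasts 1/12 s, in which the tool goes at most 41.7 mm and 7.16 degrees, less where a joint would pass 70% of its speed; a pose out of reach is approached as far as the arm can. A call with a number of a shift or a turn outside -1 to 1 is refused whole. A call with a gripper value outside its range is refused whole. The fingers move at their own pace and stop on an object; "newtons" is the grip in N (left out, the last holds). Time passes only in rows, so rows that repeat a pose let the fingers close, or fill a call up. It gives the time, the measured TCP pose, the force, the opening and the grip force at its end, in the units of the state.
- get_state(): the state, without advancing time (a new reading comes with each control period).
- optics.capture(name): name is "scene" or "top" or "wrist"; returns a dict with "img" (480x640x3 uint8, red, green, blue), "intrinsics" (3x3 intrinsics, pixels), "origin" and "attitude" of the camera in the world. Camera axes: x right, y down, z forward; pixel columns grow to the right and rows downward; lengths in m; the calibration is good to about 2 mm. The wrist camera is an equidistant fisheye: a pixel r from the principal point sees the ray r / f radians off the axis. A picture is of the moment at which its call begins. There is no depth.
- order.close_job(): hands the job in; it is judged then, once.
Trained networks look in the newest picture that a camera, given by its name, has taken for a name from the list of things; names that differ only in an ending like _2 or _b are one class to them, and where a whole thing is asked for, a point or a joint stands for the part that bears it (a point fixed in the world has none). Each returns a list of dicts, best first, with "p" (0 to 1); they miss things now and then, are a little off and sometimes report something else, mostly with a low value. They report only what shows in the picture. A call takes as long as a camera call. They do not tell look-alikes from the thing itself.
- optics.look_for(camera, name): "location" ([x, y, z] in m, in world coordinates, good to about 4 mm: the middle of the surface that is visible of it).
The state is a dict: "time_s": time; "joints": joint angles; "qd": joint speeds; "joint_torque": joint torques, N m; "tcp_pos": TCP position; "eef_rot": TCP orientation; "contact_force": force on the tool from outside, world axes, zero at the start; "moment": the same for the moment, N m; "gripper_width": finger opening in m; "gripper_force": force on a finger pad.
Only numpy, scipy, OpenCV 4.12 (cv2) and the standard library are available. Lean on these libraries where they do the work, as an engineer would, in place of code of your own. Each camera call takes 0.05 s, during which the arm holds its last target. There are 200 camera calls.

### The job

Try the two white glide sleeves one at a time on the grey runner gauge: lay a sleeve on the gauge's landing and push it along the channel onto the steel pin as far as it will go. A sleeve that goes fully home, pressing the red sprung buffer right in, is then laid flat in the sliding divider tray; one that jams part-way is put in the green bowl, and each is put away before the other is tried. Leave the cup, plates and fork where they are.

Things in the scene. Friction and masses are not known exactly. Their poses are not given: they have to be found in the camera images.
- sleeve_a: White nylon glide sleeve, a square bar 70 long (its x axis), 32 wide and high, with a 19 round bore lengthwise; ends alike, about 60 g. Origin: centre of its underside. Starts lying on the drawer floor. The two look the same; whether one goes fully onto the pin is found by trying it (a faulty bore is choked inside, 16 from either end).
- sleeve_b: White nylon glide sleeve, a square bar 70 long (its x axis), 32 wide and high, with a 19 round bore lengthwise; ends alike, about 60 g. Origin: centre of its underside. Starts lying on the drawer floor. The two look the same; whether one goes fully onto the pin is found by trying it (a faulty bore is choked inside, 16 from either end).
- sleeve_a_mid (a point): Centre of sleeve_a, 16 above its underside.
- sleeve_b_mid (a point): Centre of sleeve_b, 16 above its underside.
- gauge: Grey gauge fixed on the drawer floor; +x is the direction a sleeve is pushed, z up. Origin: underside, mid-width, at the channel front. Base plate 80 wide, 8 thick, x=-105 to +97; bare landing x=-105 to -15. Channel walls x=+2 to +80, 34 above the plate, 35 apart, with a flared mouth from x=-15 about 44 wide. At the push's end the buffer moves a good sleeve back 26 so its tail can be gripped.
- pin_tip (a point): Tapered tip of the gauge's steel pin (14 diameter), at gauge x=-8, 24 above the gauge's origin: level with the bore of a sleeve lying on the plate. The pin lies along gauge x on the channel's centre line, ends at x=+80. A sleeve pushed fully home has its tail end at about gauge x=-22; a choked one stops with it at about x=-62.
- buffer (a joint): Red sprung buffer block on the pin (30 wide, 28 high): 0 at rest with its face at gauge x=+22, 0.026 when pressed right in (face at x=+48); about 1 N at rest, 4 N right in.
- divider_in (a point): Centre of the inner floor of the brown wooden sliding divider tray (inside 110 along world x, 160 along world y, walls 29 high and 5 thick, inner floor 34 above the work surface); the tray stands anywhere along its runners in y and stays where it is left.
- bowl_in (a point): Centre of the inner floor of the green suction bowl, stuck to the drawer floor. Inner floor about 96 across and 6 above the drawer floor; inside width about 132 at the rim, which is 44 above the inner floor.
- cup: Steel sippy cup with orange lid, 70 across, 80 high, loose, upright on the drawer floor. Origin: centre of its underside.
- plates: Stack of four blue toddler plates, 152 across, 38 high. Origin: centre of its underside.
- fork: Yellow plastic toddler fork lying along its x axis, 133 long, 24 wide, 8 high. Origin: at its underside near the middle.
- drawer: Beech drawer 410 (x) by 1060 (y) outside with 14 thick walls whose top is 70 above the work surface; floor top 12 above the work surface. Origin: centre of its underside, at world x=565, y=30. Fixed.
Not all that is in view belongs to the job. Leave any purple, turquoise or yellow look-alike of the sleeve_b alone.

How it is judged:
By the outcome, as a careful person would: the job done as asked, in the order asked, and still so for the second after the job is handed in, with the robot touching nothing.
It also fails if it takes over 72 s, if anything falls off the work surface, if the arm or the gripper's body presses on something with over 40 N, if the wrist force passes 120 N, or if a joint passes its speed limit or range.

## Working session

There is one attempt and no reset: what is moved stays moved. The work goes in short steps, Python scripts to look and compute and a tool call to move; the robot and the scene stay as the last step left them, time stands still between calls to the robot, and variables do not carry over. Pictures are saved under pics/ and viewed, at most 10 in all, crops included, and the job is handed in when it is done.

Besides the shell and the picture viewer there is one more tool, called after "Call:" by a JSON object that holds its "api" and its "payload", one argument or row to a line. send_rows: Moves the arm, as the interface text tells. Shift numbers are shares of 150 mm and turn numbers shares of 90 degrees, none past 1 either way. Its arguments: {"type":"object","properties":{"moves":{"type":"array"},"newtons":{"type":"number"}},"required":["moves"]}

```bash
mkdir -p pics; python3 - <<'E'
from plant import get_state, optics
import cv2
s=get_state(); print(s)
for c in ("scene","top"):
    r=optics.capture(c); cv2.imwrite(f"pics/{c}0.png",r["img"][:,:,::-1]); print(c,r["intrinsics"],r["origin"],r["attitude"])
    for n in ("sleeve_a","gauge","pin_tip","buffer","divider_in","bowl_in","cup","plates","fork"):
        try: print(n,[(round(d["p"],2),[round(float(v),3) for v in d["location"]]) for d in optics.look_for(c,n)][:6])
        except Exception as e: print(n,e)
E
```

```text
{'time_s': 0.0, 'joints': array([-5.62572684e+01,  2.05884822e+01,  6.33132265e-01, -1.97266464e-02,
       -7.01368784e+01, -1.65071938e+01]), 'qd': array([-0.01845145, -0.04432464, -0.01721375, -0.02114935, -0.10312542,
        0.00833515]), 'joint_torque': array([ 7.56708178e-04, -5.82724249e+01,  2.93054527e+01,  6.99665576e+00,
        7.05490995e-03, -1.89223783e-04]), 'tcp_pos': array([ 0.19982514, -0.64421763,  0.2256524 ]), 'eef_rot': array([ 1.79906303e+02, -8.42766816e-03, -1.62771173e+02]), 'contact_force': array([0.00533975, 0.13540816, 0.05998255]), 'moment': array([-0.01972553,  0.05820707, -0.0288351 ]), 'gripper_force': 0.0, 'gripper_width': 0.08787324332141404}
scene [[463.16018926   0.         310.71911311]
 [  0.         463.16018926 236.75321072]
 [  0.           0.           1.        ]] [ 1.16162773 -0.43438725  0.64244126] [-124.53725553    0.18708062   59.7505345 ]
sleeve_a [(0.98, [0.196, -0.296, 0.026]), (0.93, [0.451, -0.182, 0.041]), (0.91, [0.536, -0.286, 0.045]), (0.79, [0.285, -0.222, 0.031]), (0.72, [0.259, -0.379, 0.031])]
gauge [(0.67, [0.503, 0.439
[... 386 characters left out ...]
475.19852807   0.         318.46687873]
 [  0.         475.19852807 229.98336629]
 [  0.           0.           1.        ]] [ 2.58762016e-01 -9.66932463e-04  1.22219425e+00] [-171.4918683     0.20158699  -89.09718458]
sleeve_a [(0.87, [0.527, -0.273, 0.046]), (0.82, [0.436, -0.185, 0.045])]
gauge [(0.59, [0.478, 0.054, 0.019]), (0.56, [0.489, -0.431, 0.021]), (0.17, [0.529, -0.272, 0.045])]
pin_tip [(0.71, [0.478, 0.05, 0.017])]
buffer [(0.49, [0.489, 0.079, 0.046])]
divider_in [(0.97, [0.671, -0.143, 0.035])]
bowl_in [(0.92, [0.485, 0.291, 0.018])]
cup [(0.72, [0.44, -0.343, 0.081])]
plates [(0.71, [0.487, 0.079, 0.047]), (0.62, [0.486, 0.444, 0.044])]
fork [(0.85, [0.491, -0.433, 0.021])]
```

View pics/top0.png

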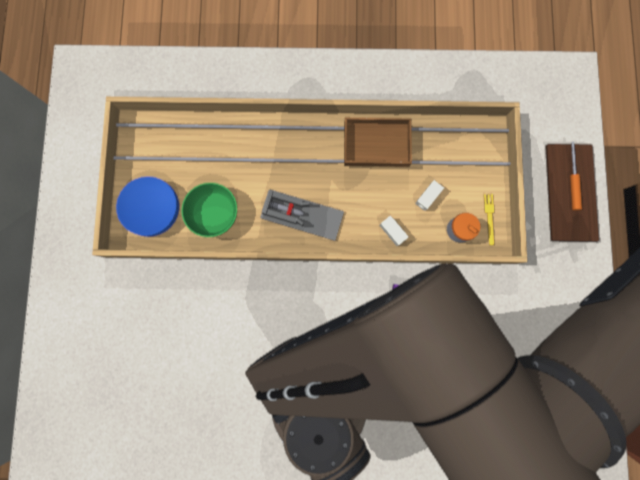

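View pics/scene0.png

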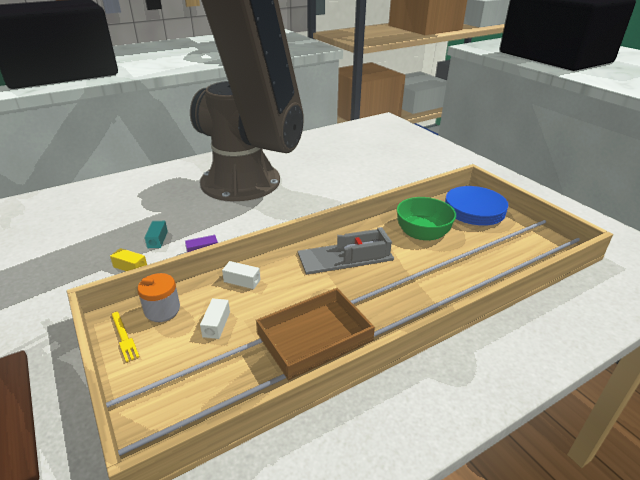

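White sleeves are at top-view px (395,231) and (430,194). The gauge runs from its landing at (335,225) to its far end at (268,205). The bowl is at (210,209), the tray at (378,142) and the cup at (465,228).

Things that could be taken for a sleeve: teal (156,234), yellow (128,260) and purple (201,243) in the scene view, all outside the drawer and not white. I choose the two white ones inside it. Next I check them in a close crop and fit their poses.

```bash
cat > h.py <<'E'
import numpy as np, cv2
from scipy.spatial.transform import Rotation as Rn
from scipy.optimize import minimize
def Rm(a): return Rn.from_euler('xyz',a,degrees=True).as_matrix()
def proj(r,P):
    P=np.atleast_2d(P); c=(P-r["origin"])@Rm(r["attitude"]); K=r["intrinsics"]
    return c[:,:2]/c[:,2:]*[K[0,0],K[1,1]]+[K[0,2],K[1,2]]
def ray(r,px,z):
    K=r["intrinsics"]; d=Rm(r["attitude"])@[(px[0]-K[0,2])/K[0,0],(px[1]-K[1,2])/K[1,1],1]
    return np.array(r["origin"])+d*(z-r["origin"][2])/d[2]
def rayF(r,px,z):
    K=r["intrinsics"]; v=np.array([(px[0]-K[0,2])/K[0,0],(px[1]-K[1,2])/K[1,1]]); t=np.linalg.norm(v)+1e-9
    d=Rm(r["attitude"])@np.r_[v/t*np.sin(t),np.cos(t)]
    return np.array(r["origin"])+d*(z-r["origin"][2])/d[2]
def box(x,y,yaw,x0,x1,w,z0,z1):
    c,s=np.cos(np.radians(yaw)),np.sin(np.radians(yaw))
    return np.array([[x+c*a-s*b,y+s*a+c*b,z] for a in(x0,x1) for b in(-w/2,w/2) for z in(z0,z1)])
def whites(img,near,rad=30):
    h=cv2.cvtColor(img,cv2.COLOR_RGB2HSV); m=((h[...,1]<60)&(h[...,2]>110)).astype(np.uint8)
    n,l,st,ce=cv2.connectedComponentsWithStats(m); 
    i=min(range(1,n),key=lambda i:np.hypot(*(ce[i]-near))+ (1e3 if st[i,4]<60 or st[i,4]>4000 else 0))
    return (l==i)
def fit(views,g,dims):
    S=4
    def cost(p):
        t=0
        for r,m in views:
            q=cv2.convexHull((proj(r,box(*p,*dims))*16*S).astype(np.int32).reshape(-1,1,2)) 
            a=np.zeros((480*S,640*S),np.uint8); cv2.fillPoly(a,[q],1,shift=4)
            b=cv2.resize(a.astype(np.float32),(640,480),interpolation=cv2.INTER_AREA)
            t+=np.abs(b-m).sum()/m.sum()
        return t
    best=None
    for dy in(-60,-30,0,30,60,90):
        o=minimize(cost,[g[0],g[1],g[2]+dy],method="Nelder-Mead",options=dict(initial_simplex=[[g[0],g[1],g[2]+dy],[g[0]+.01,g[1],g[2]+dy],[g[0],g[1]+.01,g[2]+dy],[g[0],g[1],g[2]+dy+15]],maxiter=80))
        if best is None or o.fun<best.fun: best=o
    return best.x,best.fun
E
python3 - <<'E'
from h import *
from plant import optics
v={c:optics.capture(c) for c in("top","scene")}
D=(-.035,.035,.032,.012,.044)
for n,g in(("s1",(.436,-.185)),("s2",(.53,-.275))):
    M={c:whites(v[c]["img"],proj(v[c],[*g,.03])[0]) for c in v}
    for cs in(("top",),("scene",),("top","scene")):
        print(n,cs,[M[c].sum() for c in cs],fit([(v[c],M[c]) for c in cs],(*g,0),D))
cr=v["top"]["img"][110:260,255:455]; a=cv2.resize(cr,None,fx=4,fy=4,interpolation=cv2.INTER_CUBIC)
cv2.imwrite("pics/crop1.png",a[:,:,::-1])
cr=v["scene"]["img"][215:355,190:400]; a=cv2.resize(cr,None,fx=3.8,fy=3.8,interpolation=cv2.INTER_CUBIC)
cv2.imwrite("pics/crop2.png",a[:,:,::-1])
E
```

```text
s1 ('top',) [np.int64(449)] (array([ 0.43785112, -0.18575759, 39.83791102]), np.float64(0.06389198218262807))
s1 ('scene',) [np.int64(778)] (array([ 0.43685591, -0.18202868, 39.83343879]), np.float64(0.03526670951156812))
s1 ('top', 'scene') [np.int64(449), np.int64(778)] (array([ 0.43784894, -0.18396013, 41.46007676]), np.float64(0.17066202529471375))
s2 ('top',) [np.int64(417)] (array([  0.53069332,  -0.27758015, -38.23468754]), np.float64(0.06294964028776978))
s2 ('scene',) [np.int64(859)] (array([  0.52982912,  -0.27421406, -38.13002143]), np.float64(0.03419674039580908))
s2 ('top', 'scene') [np.int64(417), np.int64(859)] (array([  0.53037307,  -0.27612313, -37.65988777]), np.float64(0.18129576664628716))
```

View pics/crop1.png

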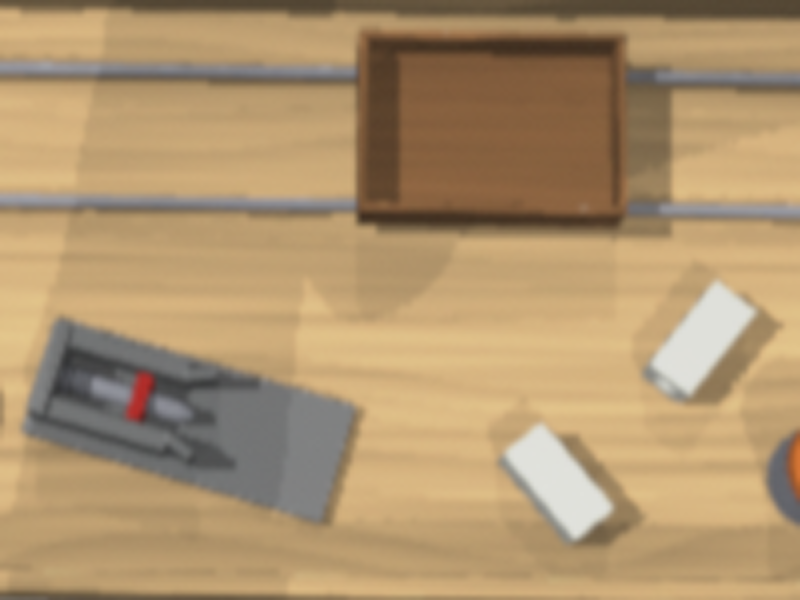

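View pics/crop2.png

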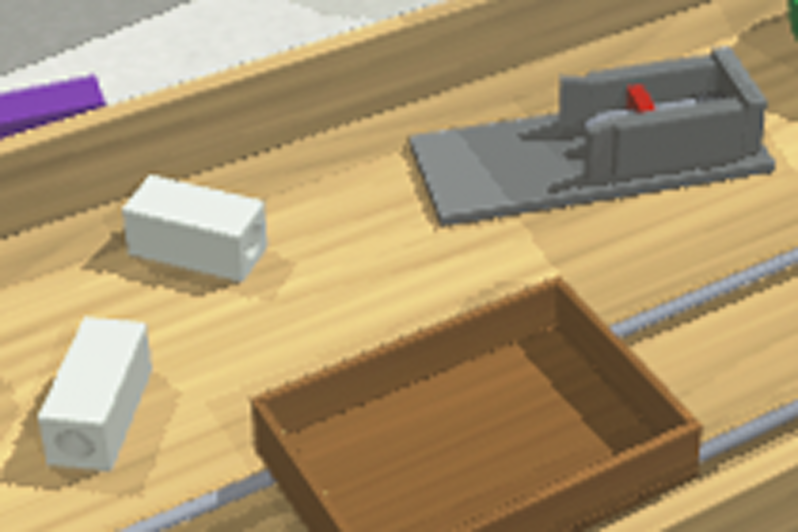

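Both crops confirm plain white sleeves with bores, well apart from the purple look-alike beyond the drawer wall. The gauge landing corners are at crop1 px (357,408) and (323,523), with the push direction to the left. Now I fit the gauge, bowl and tray.

```bash
python3 - <<'E'
from h import *
from scipy.optimize import least_squares
from plant import optics, get_state
v={c:optics.capture(c) for c in("top","scene")}
G={"top":[((-.105,-.04),(357,408)),((-.105,.04),(323,523)),((.097,.04),(25,430))],"scene":[((-.105,-.04),(435,214)),((-.105,.04),(408,138)),((.097,-.04),(773,157))]}
O={"top":(255,110,4),"scene":(190,215,3.8)}
def res(p,cs):
    c,s=np.cos(p[2]),np.sin(p[2]);o=[]
    for k in cs:
        for (a,b),px in G[k]:
            w=ray(v[k],(O[k][0]+px[0]/O[k][2]-.4,O[k][1]+px[1]/O[k][2]-.4),.020)
            o+=list(w[:2]-[p[0]+c*a-s*b,p[1]+s*a+c*b])
    return np.array(o)
for cs in(("top",),("scene",),("top","scene")):
    q=least_squares(res,[.48,.06,1.3],args=(cs,)); print("gauge",cs,q.x[:2].round(4),np.degrees(q.x[2]).round(2),(q.fun*1e3).round(1))
for k in v:
    h=cv2.cvtColor(v[k]["img"],cv2.COLOR_RGB2HSV)
    m=((h[...,0]>55)&(h[...,0]<85)&(h[...,1]>100)).astype(np.uint8)
    n,l,st,ce=cv2.connectedComponentsWithStats(m); i=1+np.argmax(st[1:,4]); ys,xs=np.where(l==i)
    e=cv2.fitEllipse(cv2.convexHull(np.c_[xs,ys].astype(np.int32)))
    print("bowl",k,e,ray(v[k],e[0],.062))
    m=((h[...,0]<12)|(h[...,0]>170)); m&=(h[...,1]>90)&(h[...,2]>90)
    if k=="top":
        m[:, :]&=True; n,l,st,ce=cv2.connectedComponentsWithStats(m.astype(np.uint8))
        for i in range(1,n):
            if st[i,4]>60: print("redorange",st[i],ray(v[k],ce[i],.09))
for p in((360,32),(625,36),(360,215),(625,215)): print("tray",ray(v["top"],(255+p[0]/4,110+p[1]/4),.063).round(4))
for p in((556,282),(255,402),(699,428)): print("trayS",ray(v["scene"],(190+p[0]/3.8,215+p[1]/3.8),.063).round(4))
r=optics.capture("wrist"); R=Rm(get_state()["eef_rot"]); print((np.array(r["origin"])-get_state()["tcp_pos"])@R, r["intrinsics"][0])
E
```

```text
gauge ('top',) [0.4801 0.0519] 73.31 [-0.9  1.8  0.8 -0.1  0.1 -1.6]
gauge ('scene',) [0.4747 0.0552] 75.25 [-3.1 -1.2  3.2  0.2 -0.1  1. ]
gauge ('top', 'scene') [0.4774 0.0537] 74.35 [-0.3 -0.3  1.9 -0.8  4.7 -3.3 -4.   0.4  1.9  0.6 -4.2  3.4]
bowl top ((209.05902099609375, 209.52175903320312), (53.016414642333984, 55.297969818115234), 74.94621276855469) [0.47953644 0.27869811 0.062     ]
redorange [550 145  15  60 463] [ 0.58032812 -0.57822585  0.09      ]
redorange [575 145  17  26 109] [ 0.63026161 -0.64938008  0.09      ]
redorange [590 195   4  45  67] [ 0.47010434 -0.65275084  0.09      ]
bowl scene ((425.3651123046875, 217.04656982421875), (43.59491729736328, 59.653480529785156), 96.80644989013672) [0.49846932 0.26238246 0.062     ]
tray [ 0.7225 -0.0574  0.063 ]
tray [ 0.7223 -0.2266  0.063 ]
tray [ 0.6018 -0.0583  0.063 ]
tray [ 0.6042 -0.225   0.063 ]
trayS [ 0.6094 -0.0584  0.063 ]
trayS [ 0.6095 -0.2231  0.063 ]
trayS [ 0.7261 -0.057   0.063 ]
[ 7.79629686e-02 -1.33748069e-04 -1.58949322e-01] [371.64829954   0.         316.78701946]
```

Call:
{"api": "send_rows", "payload": {
  "moves": [
    {"slide": [-0.16,0.16,0],"turn": 0,"gripper": 0.6},
    {"slide": [-0.32,0.32,0],"turn": 0,"gripper": 0.6},
    {"slide": [-0.49,0.49,0],"turn": 0,"gripper": 0.6},
    {"slide": [-0.65,0.66,0],"turn": 0,"gripper": 0.6},
    {"slide": [-0.81,0.82,0],"turn": 0,"gripper": 0.6}
  ]
}}

```text
time_s: 1.67
tcp_pos: [0.2799, -0.4897, 0.2266]
eef_rot: [-180.0, 0.0, -162.8]
contact_force: [0.9, -0.1, 0.6]
gripper_width: 0.0598
gripper_force: 0.0
```

Call:
{"api": "send_rows", "payload": {
  "moves": [
    {"slide": [-0.16,0.16,0],"turn": 0,"gripper": 0.6},
    {"slide": [-0.32,0.32,0],"turn": 0,"gripper": 0.6},
    {"slide": [-0.49,0.49,0],"turn": 0,"gripper": 0.6},
    {"slide": [-0.65,0.66,0],"turn": 0,"gripper": 0.6},
    {"slide": [-0.81,0.82,0],"turn": 0,"gripper": 0.6}
  ]
}}

```text
time_s: 2.08
tcp_pos: [0.3596, -0.3361, 0.2269]
eef_rot: [-180.0, 0.0, -162.8]
contact_force: [1.0, -0.7, 0.7]
gripper_width: 0.0524
gripper_force: 0.0
```

Call:
{"api": "send_rows", "payload": {
  "moves": [
    {"slide": [-0.16,0.16,0.06],"turn": -0.06,"gripper": 0.6},
    {"slide": [-0.32,0.32,0.12],"turn": -0.12,"gripper": 0.6},
    {"slide": [-0.49,0.49,0.2],"turn": -0.18,"gripper": 0.6},
    {"slide": [-0.65,0.66,0.26],"turn": -0.25,"gripper": 0.6},
    {"slide": [-0.81,0.82,0.3],"turn": -0.253,"gripper": 0.6}
  ]
}}

```text
time_s: 2.5
tcp_pos: [0.4389, -0.1824, 0.1811]
eef_rot: [180.0, 0.0, -139.6]
contact_force: [0.6, -1.1, -0.9]
gripper_width: 0.0526
gripper_force: 0.0
```

```bash
cat >> h.py <<'E'
def projF(r,P):
    c=(np.atleast_2d(P)-r["origin"])@Rm(r["attitude"]); K=r["intrinsics"]
    n=np.linalg.norm(c[:,:2],axis=1)+1e-12; t=np.arctan2(n,c[:,2])
    return c[:,:2]/n[:,None]*t[:,None]*K[0,0]+[K[0,2],K[1,2]]
E
python3 - <<'E'
from h import *
from plant import optics, get_state
r=optics.capture("wrist"); a=r["img"][:,:,::-1].copy()
print(r["origin"],r["attitude"],get_state()["tcp_pos"])
for z in(.044,):
  for p in((.4375,-.184,39.8),(.5303,-.276,-38.2)):
    for q in projF(r,box(*p,-.035,.035,.032,z,z)): cv2.circle(a,tuple(int(x) for x in q.round()),2,(0,0,255),-1)
for q in projF(r,box(.4774,.0537,74.3,-.105,.097,.08,.02,.02)): cv2.circle(a,tuple(int(x) for x in q.round()),2,(0,0,255),-1)
cv2.imwrite("pics/w1.png",a)
E
```

```text
[ 0.37944779 -0.23292574  0.33999605] [ 1.63323158e+02 -6.72891513e-03  1.30409992e+02] [ 0.44120434 -0.17924144  0.18037646]
```

View pics/w1.png

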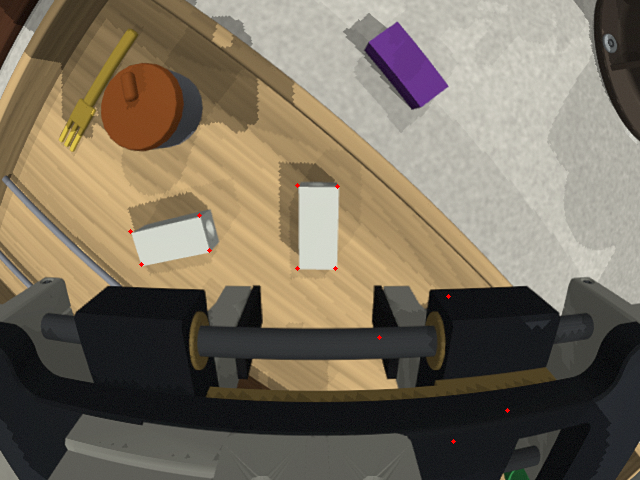

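Call:
{"api": "send_rows", "payload": {
  "moves": [
    {"slide": [0,0,0.2],"turn": 0,"gripper": 0.6},
    {"slide": [0,0,0.4],"turn": 0,"gripper": 0.6},
    {"slide": [0,0,0.6],"turn": 0,"gripper": 0.6},
    {"slide": [0,0,0.7],"turn": 0,"gripper": 0.6},
    {"slide": [0,0,0.7],"turn": 0,"gripper": 0.6}
  ]
}}

```text
time_s: 2.97
tcp_pos: [0.4364, -0.184, 0.0735]
eef_rot: [179.8, -0.2, -140.0]
contact_force: [-1.6, 0.0, 0.3]
gripper_width: 0.0524
gripper_force: 0.0
```

```bash
python3 -c "
from plant import get_state
s=get_state();print(s['tcp_pos'],s['eef_rot'])"
```

```text
[ 0.43638976 -0.18401038  0.07353327] [ 179.76223528   -0.23925098 -140.0289565 ]
```

Call:
{"api": "send_rows", "payload": {
  "moves": [
    {"slide": [0,0,0.15],"turn": 0,"gripper": 0.6},
    {"slide": [0,0,0.3],"turn": 0,"gripper": 0.6},
    {"slide": [0,0,0.37],"turn": 0,"gripper": 0.6},
    {"slide": [0,0,0.37],"turn": 0,"gripper": 0.6},
    {"slide": [0,0,0.37],"turn": 0,"gripper": 0}
  ],
  "newtons": 25
}}

```text
time_s: 3.38
tcp_pos: [0.4394, -0.1844, 0.0218]
eef_rot: [-180.0, -0.0, -140.0]
contact_force: [0.4, -0.0, 0.0]
gripper_width: 0.05
gripper_force: 0.0
```

Call:
{"api": "send_rows", "payload": {
  "moves": [
    {"slide": [0,0,0],"turn": 0,"gripper": 0},
    {"slide": [0,0,0],"turn": 0,"gripper": 0},
    {"slide": [0,0,0],"turn": 0,"gripper": 0},
    {"slide": [0,0,0],"turn": 0,"gripper": 0},
    {"slide": [0,0,0],"turn": 0,"gripper": 0}
  ],
  "newtons": 25
}}

```text
time_s: 3.8
tcp_pos: [0.4396, -0.1843, 0.0222]
eef_rot: [-179.9, 0.1, -140.0]
contact_force: [-1.4, 1.5, 7.4]
gripper_width: 0.0319
gripper_force: 25.0
```

Call:
{"api": "send_rows", "payload": {
  "moves": [
    {"slide": [0,0,-0.1],"turn": 0,"gripper": 0},
    {"slide": [0,0,-0.25],"turn": 0,"gripper": 0},
    {"slide": [0,0,-0.4],"turn": 0,"gripper": 0},
    {"slide": [0,0,-0.55],"turn": 0,"gripper": 0},
    {"slide": [0,0,-0.6],"turn": 0,"gripper": 0}
  ]
}}

```text
time_s: 4.22
tcp_pos: [0.4405, -0.1845, 0.1146]
eef_rot: [-179.8, 0.2, -140.0]
contact_force: [0.8, -0.3, -0.2]
gripper_width: 0.0314
gripper_force: 25.0
```

Call:
{"api": "send_rows", "payload": {
  "moves": [
    {"slide": [-0.14,0.12,-0.1],"turn": 0,"gripper": 0},
    {"slide": [-0.28,0.23,-0.2],"turn": 0,"gripper": 0},
    {"slide": [-0.42,0.35,-0.3],"turn": 0,"gripper": 0},
    {"slide": [-0.56,0.46,-0.4],"turn": 0,"gripper": 0},
    {"slide": [-0.69,0.58,-0.43],"turn": 0,"gripper": 0}
  ]
}}

```text
time_s: 4.63
tcp_pos: [0.4633, -0.0497, 0.1779]
eef_rot: [-179.9, 0.2, -140.0]
contact_force: [0.9, 0.0, -0.4]
gripper_width: 0.0314
gripper_force: 25.0
```

Call:
{"api": "send_rows", "payload": {
  "moves": [
    {"slide": [-0.2,0.18,0],"turn": -0.077,"gripper": 0},
    {"slide": [-0.4,0.35,0],"turn": -0.153,"gripper": 0},
    {"slide": [-0.6,0.5,0],"turn": -0.23,"gripper": 0},
    {"slide": [-0.69,0.58,0],"turn": -0.306,"gripper": 0},
    {"slide": [-0.69,0.58,0],"turn": -0.381,"gripper": 0}
  ]
}}

```text
time_s: 5.05
tcp_pos: [0.4862, 0.0855, 0.1755]
eef_rot: [-180.0, 0.0, -105.2]
contact_force: [0.1, -1.0, -0.6]
gripper_width: 0.0315
gripper_force: 25.0
```

```bash
python3 - <<'E'
from h import *
from plant import optics, get_state
r=optics.capture("wrist");r=optics.capture("wrist"); a=r["img"][:,:,::-1].copy()
np.save("w2.npy",dict(r),allow_pickle=True)
print(get_state()["tcp_pos"],get_state()["eef_rot"])
for q in projF(r,box(.4774,.0537,74.3,-.105,.097,.08,.02,.02)): cv2.circle(a,tuple(int(x) for x in q.round()),2,(0,0,255),-1)
for q in projF(r,box(.4774,.0537,74.3,-.008,.080,.0,.036,.036)): cv2.circle(a,tuple(int(x) for x in q.round()),2,(0,255,0),-1)
cv2.imwrite("pics/w2.png",a)
E
```

```text
[0.48524204 0.08302565 0.17525035] [ 1.79972693e+02 -1.29998486e-02 -1.05478555e+02]
```

View pics/w2.png

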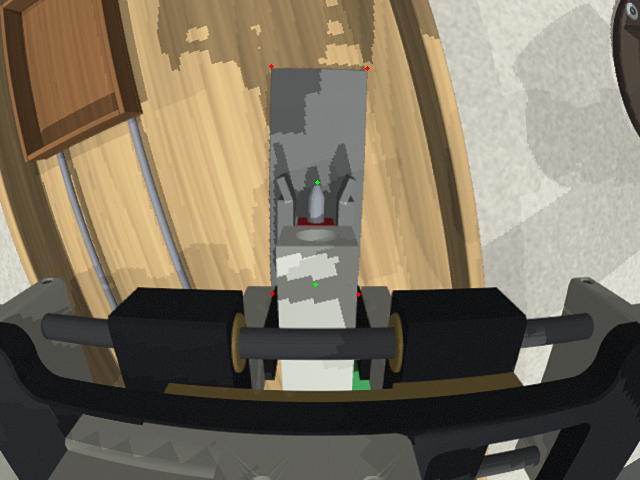

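Call:
{"api": "send_rows", "payload": {
  "moves": [
    {"slide": [0.2,0,0],"turn": 0.007,"gripper": 0},
    {"slide": [0.4,0,0],"turn": 0.007,"gripper": 0},
    {"slide": [0.6,0,0],"turn": 0.007,"gripper": 0},
    {"slide": [0.633,0,0.15],"turn": 0.007,"gripper": 0},
    {"slide": [0.633,0,0.3],"turn": 0.007,"gripper": 0}
  ]
}}

```text
time_s: 5.57
tcp_pos: [0.4596, -0.0113, 0.1312]
eef_rot: [-179.8, 0.1, -106.8]
contact_force: [-0.1, 0.5, -1.2]
gripper_width: 0.0318
gripper_force: 25.0
```

Call:
{"api": "send_rows", "payload": {
  "moves": [
    {"slide": [0,0,0.15],"turn": 0,"gripper": 0},
    {"slide": [0,0,0.3],"turn": 0,"gripper": 0},
    {"slide": [0,0,0.45],"turn": 0,"gripper": 0},
    {"slide": [0,0,0.58],"turn": 0,"gripper": 0},
    {"slide": [0,0,0.62],"turn": 0,"gripper": 0}
  ]
}}

```text
time_s: 5.98
tcp_pos: [0.4577, -0.0107, 0.0352]
eef_rot: [179.8, -0.1, -106.7]
contact_force: [-0.4, -0.7, -0.8]
gripper_width: 0.032
gripper_force: 25.0
```

Call:
{"api": "send_rows", "payload": {
  "moves": [
    {"slide": [0,0,0.02],"turn": 0,"gripper": 0},
    {"slide": [0,0,0.04],"turn": 0,"gripper": 0},
    {"slide": [0,0,0.05],"turn": 0,"gripper": 0},
    {"slide": [0,0,0.05],"turn": 0,"gripper": 0},
    {"slide": [0,0,0.05],"turn": 0,"gripper": 0}
  ]
}}

```text
time_s: 6.4
tcp_pos: [0.4603, -0.0091, 0.0309]
eef_rot: [-179.9, 0.1, -106.4]
contact_force: [0.5, 0.2, 0.5]
gripper_width: 0.0319
gripper_force: 25.0
```

Call:
{"api": "send_rows", "payload": {
  "moves": [
    {"slide": [-0.04,0,0.007],"turn": 0,"gripper": 0},
    {"slide": [-0.08,0,0.007],"turn": 0,"gripper": 0},
    {"slide": [-0.12,0,0.007],"turn": 0,"gripper": 0},
    {"slide": [-0.16,0,0.007],"turn": 0,"gripper": 0},
    {"slide": [-0.2,0,0.007],"turn": 0,"gripper": 0}
  ]
}}

```text
time_s: 6.82
tcp_pos: [0.4689, 0.0197, 0.0302]
eef_rot: [-179.9, 0.0, -106.3]
contact_force: [-0.4, -3.4, 8.2]
gripper_width: 0.032
gripper_force: 25.0
```

Call:
{"api": "send_rows", "payload": {
  "moves": [
    {"slide": [0,0,0],"turn": 0,"gripper": 0.6},
    {"slide": [0,0,0],"turn": 0,"gripper": 0.6},
    {"slide": [0,0,0],"turn": 0,"gripper": 0.6},
    {"slide": [0,0,-0.15],"turn": 0,"gripper": 0.6},
    {"slide": [0,0,-0.3],"turn": 0,"gripper": 0.6}
  ]
}}

```text
time_s: 7.23
tcp_pos: [0.467, 0.0189, 0.0735]
eef_rot: [179.8, -0.1, -106.4]
contact_force: [1.2, 0.8, 0.3]
gripper_width: 0.0521
gripper_force: 0.0
```

Call:
{"api": "send_rows", "payload": {
  "moves": [
    {"slide": [0.15,0,-0.05],"turn": 0,"gripper": 0},
    {"slide": [0.3,0,-0.05],"turn": 0,"gripper": 0},
    {"slide": [0.4,0,-0.05],"turn": 0,"gripper": 0},
    {"slide": [0.4,0,-0.05],"turn": 0,"gripper": 0},
    {"slide": [0.4,0,-0.05],"turn": 0,"gripper": 0}
  ]
}}

```text
time_s: 7.65
tcp_pos: [0.4511, -0.0387, 0.0816]
eef_rot: [-180.0, 0.0, -106.4]
contact_force: [0.5, -0.0, 0.0]
gripper_width: 0.0247
gripper_force: 0.0
```

```bash
python3 - <<'E'
from h import *
from plant import optics, get_state
r=optics.capture("scene"); a=cv2.resize(r["img"][200:320,230:420],None,fx=4,fy=4,interpolation=cv2.INTER_CUBIC); cv2.imwrite("pics/s3.png",a[:,:,::-1])
s=get_state();print(s["tcp_pos"],s["gripper_width"],s["contact_force"])
E
```

```text
[ 0.45144544 -0.03822051  0.08162195] 0.020755479069202273 [0.22517854 0.69841174 1.25485136]
```

View pics/s3.png

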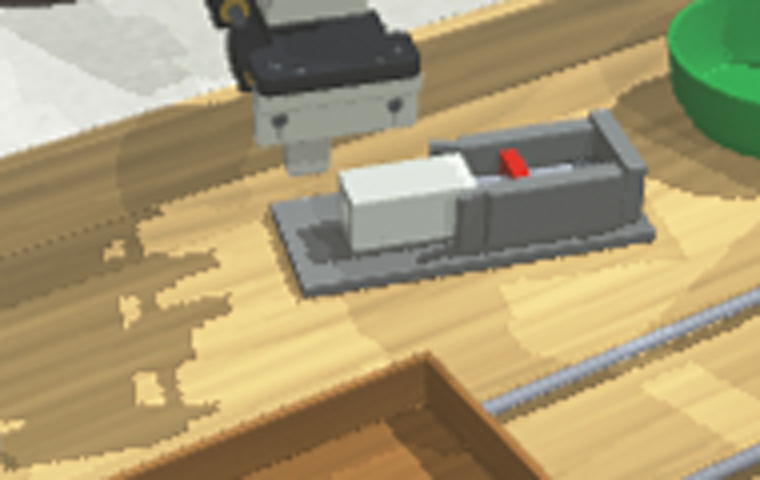

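The sleeve sits straight in the mouth, tail clear (s3 px ~(345,210)), fingers behind it. Next I lower the shut fingers and push.

Call:
{"api": "send_rows", "payload": {
  "moves": [
    {"slide": [0,0,0.1],"turn": 0,"gripper": 0},
    {"slide": [0,0,0.2],"turn": 0,"gripper": 0},
    {"slide": [0,0,0.3],"turn": 0,"gripper": 0},
    {"slide": [0,0,0.35],"turn": 0,"gripper": 0},
    {"slide": [0,0,0.35],"turn": 0,"gripper": 0}
  ]
}}

```text
time_s: 8.12
tcp_pos: [0.4504, -0.038, 0.0275]
eef_rot: [179.8, -0.1, -106.3]
contact_force: [-0.1, 0.4, 0.1]
gripper_width: 0.0004
gripper_force: 0.0
```

Call:
{"api": "send_rows", "payload": {
  "moves": [
    {"slide": [-0.05,0,0],"turn": 0,"gripper": 0},
    {"slide": [-0.1,0,0],"turn": 0,"gripper": 0},
    {"slide": [-0.14,0,0],"turn": 0,"gripper": 0},
    {"slide": [-0.17,0,0],"turn": 0,"gripper": 0},
    {"slide": [-0.2,0,0],"turn": 0,"gripper": 0}
  ]
}}

```text
time_s: 8.53
tcp_pos: [0.4593, -0.0094, 0.0296]
eef_rot: [180.0, -0.1, -106.3]
contact_force: [-2.0, -23.9, 14.4]
gripper_width: 0.0007
gripper_force: 11.8
```

Resistance of 24 N came about where a choked sleeve would stop. I'll back off, push again slightly off-centre to rule out a skew jam, and look.

Call:
{"api": "send_rows", "payload": {
  "moves": [
    {"slide": [0.05,0,0],"turn": 0,"gripper": 0},
    {"slide": [0.07,0,-0.03],"turn": 0,"gripper": 0},
    {"slide": [0.07,0.02,-0.03],"turn": 0,"gripper": 0},
    {"slide": [0.03,0.02,-0.03],"turn": 0,"gripper": 0},
    {"slide": [0.0,0.02,-0.03],"turn": 0,"gripper": 0}
  ]
}}

```text
time_s: 8.95
tcp_pos: [0.4567, -0.0085, 0.0338]
eef_rot: [180.0, -0.0, -106.4]
contact_force: [-3.8, -24.9, 8.2]
gripper_width: 0.0004
gripper_force: 12.0
```

Call:
{"api": "send_rows", "payload": {
  "moves": [
    {"slide": [0.07,0,0],"turn": 0,"gripper": 0},
    {"slide": [0.07,-0.04,0],"turn": 0,"gripper": 0},
    {"slide": [0.03,-0.04,0],"turn": 0,"gripper": 0},
    {"slide": [0.0,-0.04,0],"turn": 0,"gripper": 0},
    {"slide": [0.0,-0.04,0],"turn": 0,"gripper": 0}
  ]
}}

```text
time_s: 9.37
tcp_pos: [0.4626, -0.0105, 0.0335]
eef_rot: [180.0, -0.1, -106.3]
contact_force: [0.3, -7.8, 3.1]
gripper_width: 0.0005
gripper_force: 3.4
```

Call:
{"api": "send_rows", "payload": {
  "moves": [
    {"slide": [0.07,0.02,0],"turn": 0,"gripper": 0},
    {"slide": [0.14,0.02,0],"turn": 0,"gripper": 0},
    {"slide": [0.2,0.02,0],"turn": 0,"gripper": 0},
    {"slide": [0.2,0.02,-0.15],"turn": 0,"gripper": 0},
    {"slide": [0.2,0.02,-0.35],"turn": 0,"gripper": 0}
  ]
}}

```text
time_s: 9.78
tcp_pos: [0.4489, -0.0396, 0.0846]
eef_rot: [179.7, -0.2, -106.4]
contact_force: [1.9, -1.0, -0.7]
gripper_width: 0.0005
gripper_force: 0.0
```

```bash
python3 - <<'E'
from h import *
from plant import optics, get_state
r=optics.capture("scene"); a=cv2.resize(r["img"][220:300,290:410],None,fx=6,fy=6,interpolation=cv2.INTER_CUBIC); 
u=np.array([np.cos(np.radians(73.7)),np.sin(np.radians(73.7))]);n=np.array([-u[1],u[0]]);o=np.array([.4757,.0550])
for t,c in((-.062,(0,0,255)),(-.052,(0,255,0))):
    for w in(-.016,.016):
        q=(proj(r,[*(o+t*u+w*n),.052])[0]-[290,220]+.5)*6; cv2.circle(a,tuple(int(x) for x in q),3,c[::-1],-1)
cv2.imwrite("pics/s4.png",a[:,:,::-1])
s=get_state();print(s["tcp_pos"],s["gripper_width"],s["contact_force"])
E
```

```text
[ 0.45320388 -0.03869811  0.09125571] 0.0003234340558922478 [ 3.02315348 -0.347465    6.04713298]
```

View pics/s4.png

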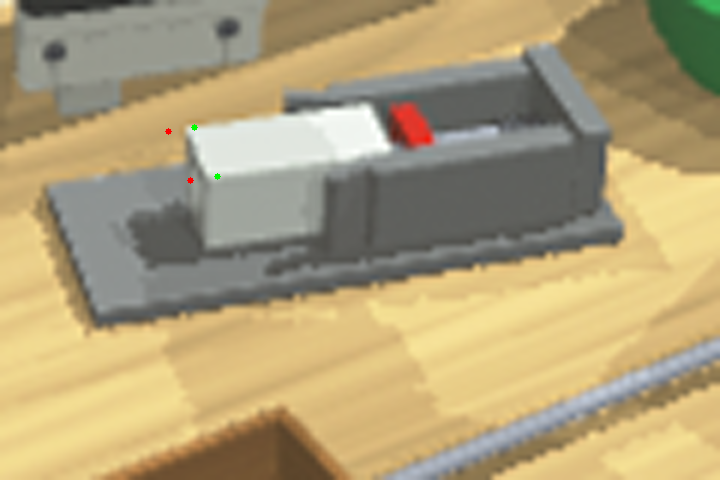

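The tail stands near gauge x=-54 (s4 px ~(190,130)), with the nose just short of the red buffer. That is ambiguous, so I push on a few mm at a time.

Call:
{"api": "send_rows", "payload": {
  "moves": [
    {"slide": [0,0,0.12],"turn": 0,"gripper": 0},
    {"slide": [0,0,0.25],"turn": 0,"gripper": 0},
    {"slide": [0,0,0.35],"turn": 0,"gripper": 0},
    {"slide": [-0.08,0,0.35],"turn": 0,"gripper": 0},
    {"slide": [-0.16,0,0.35],"turn": 0,"gripper": 0}
  ]
}}

```text
time_s: 10.25
tcp_pos: [0.4577, -0.0153, 0.0331]
eef_rot: [179.9, -0.1, -106.4]
contact_force: [1.2, 0.5, 0.6]
gripper_width: 0.0004
gripper_force: 0.0
```

Call:
{"api": "send_rows", "payload": {
  "moves": [
    {"slide": [-0.01,0,0],"turn": 0,"gripper": 0},
    {"slide": [-0.02,0,0],"turn": 0,"gripper": 0},
    {"slide": [-0.03,0,0],"turn": 0,"gripper": 0},
    {"slide": [-0.04,0,0],"turn": 0,"gripper": 0},
    {"slide": [-0.05,0,0],"turn": 0,"gripper": 0}
  ]
}}

```text
time_s: 10.67
tcp_pos: [0.4595, -0.0094, 0.0342]
eef_rot: [180.0, -0.1, -106.3]
contact_force: [0.0, -19.1, 7.9]
gripper_width: 0.0006
gripper_force: 9.2
```

Call:
{"api": "send_rows", "payload": {
  "moves": [
    {"slide": [-0.01,0,0],"turn": 0,"gripper": 0},
    {"slide": [-0.015,0,0],"turn": 0,"gripper": 0},
    {"slide": [-0.02,0,0],"turn": 0,"gripper": 0},
    {"slide": [-0.02,0,0],"turn": 0,"gripper": 0},
    {"slide": [-0.02,0,0],"turn": 0,"gripper": 0}
  ]
}}

```text
time_s: 11.08
tcp_pos: [0.4588, -0.009, 0.0342]
eef_rot: [179.8, -0.3, -106.4]
contact_force: [-0.4, -26.1, 11.7]
gripper_width: 0.0002
gripper_force: 13.0
```

```bash
python3 - <<'E'
from h import *
from plant import optics
r=optics.capture("scene"); t=optics.capture("top")
def w(p,z): return ray(r,(290+p[0]/6-.5,220+p[1]/6-.5),z)[:2]
f=w((97,317),.02); f2=w((46,186),.02); b=w((623,230),.02); tl=w((205,250),.02); tt=w((188,133),.052); tt2=w((203,178),.052);nt=w((390,153),.052);nt2=w((374,103),.052); bk=w((404,103),.048)
u=(b-f)/np.linalg.norm(b-f); print("len",np.linalg.norm(b-f),np.linalg.norm(f2-f))
for n,q in zip("f2 tailbottom tt tt2 nose nose2 buf".split(),(f2,tl,tt,tt2,nt,nt2,bk)): print(n,-.105+(q-f)@u, (q-f)@[-u[1],u[0]]-.04)
print(np.degrees(np.arctan2(u[1],u[0])))
M=np.hstack([cv2.resize(r["img"][220:300,290:410],None,fx=3.3,fy=5,interpolation=2),cv2.resize(t["img"][190:250,255:355],(400,400),interpolation=2)]); cv2.imwrite("pics/m5.png",M[:,:,::-1]); print(M.shape)
E
```

```text
len 0.20069545293597252 0.08132467690918142
f2 -0.10462515224827569 0.04132381301651917
tailbottom -0.057235382580766075 -0.012240968080249104
tt -0.0557410566089594 0.017477283209338314
tt2 -0.05806991941341763 -0.011065674388027507
nose 0.012161711546139695 -0.013565616606612943
nose2 0.016868330186720557 0.018504771241247782
buf 0.02985413984380507 0.02108898478238045
74.27146458850775
(400, 796, 3)
```

View pics/m5.png

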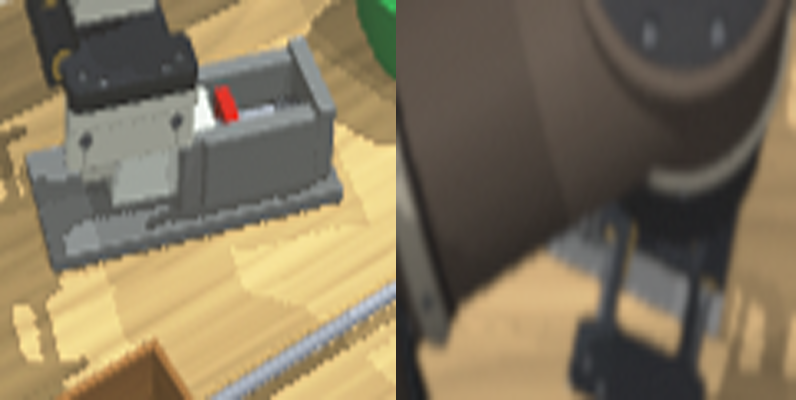

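The nose stops short of the buffer with a clear gap at 26 N, and the tail is about -57 to -60, so sleeve 1 is choked. Back off, regrip, pull it off the pin and take it to the bowl.

Call:
{"api": "send_rows", "payload": {
  "moves": [
    {"slide": [0.04,0,0],"turn": 0,"gripper": 0},
    {"slide": [0.06,0,0],"turn": 0,"gripper": 0},
    {"slide": [0.06,0,-0.12],"turn": 0,"gripper": 0.6},
    {"slide": [0.06,0,-0.25],"turn": 0,"gripper": 0.6},
    {"slide": [0.06,0,-0.35],"turn": 0,"gripper": 0.6}
  ]
}}

```text
time_s: 11.6
tcp_pos: [0.4588, -0.0134, 0.0873]
eef_rot: [-180.0, 0.0, -106.3]
contact_force: [1.3, -0.6, 0.6]
gripper_width: 0.0149
gripper_force: 0.0
```

Call:
{"api": "send_rows", "payload": {
  "moves": [
    {"slide": [-0.08,0,0],"turn": 0,"gripper": 0.6},
    {"slide": [-0.16,0,0],"turn": 0,"gripper": 0.6},
    {"slide": [-0.16,0,0.05],"turn": 0,"gripper": 0.6},
    {"slide": [-0.16,0,0.2],"turn": 0,"gripper": 0.6},
    {"slide": [-0.16,0,0.36],"turn": 0,"gripper": 0.6}
  ]
}}

```text
time_s: 12.02
tcp_pos: [0.4658, 0.0104, 0.0313]
eef_rot: [-179.9, 0.1, -106.3]
contact_force: [-0.1, -0.0, -0.8]
gripper_width: 0.0481
gripper_force: 0.0
```

Call:
{"api": "send_rows", "payload": {
  "moves": [
    {"slide": [0,0,0],"turn": 0,"gripper": 0.6},
    {"slide": [0,0,0],"turn": 0,"gripper": 0},
    {"slide": [0,0,0],"turn": 0,"gripper": 0},
    {"slide": [0,0,0],"turn": 0,"gripper": 0},
    {"slide": [0,0,0],"turn": 0,"gripper": 0}
  ],
  "newtons": 30
}}

```text
time_s: 12.43
tcp_pos: [0.4658, 0.0097, 0.0329]
eef_rot: [-179.9, 0.1, -106.3]
contact_force: [-2.6, -0.5, 2.2]
gripper_width: 0.0316
gripper_force: 30.1
```

Call:
{"api": "send_rows", "payload": {
  "moves": [
    {"slide": [0,0,0],"turn": 0,"gripper": 0},
    {"slide": [0.06,0,0],"turn": 0,"gripper": 0},
    {"slide": [0.14,0,0],"turn": 0,"gripper": 0},
    {"slide": [0.22,0,0],"turn": 0,"gripper": 0},
    {"slide": [0.3,0,0],"turn": 0,"gripper": 0}
  ]
}}

```text
time_s: 12.85
tcp_pos: [0.4535, -0.0344, 0.0329]
eef_rot: [-179.9, 0.1, -106.3]
contact_force: [1.2, 2.2, 5.1]
gripper_width: 0.0316
gripper_force: 30.0
```

Call:
{"api": "send_rows", "payload": {
  "moves": [
    {"slide": [0,0,-0.12],"turn": 0,"gripper": 0},
    {"slide": [0,0,-0.27],"turn": 0,"gripper": 0},
    {"slide": [0,0,-0.42],"turn": 0,"gripper": 0},
    {"slide": [0,0,-0.57],"turn": 0,"gripper": 0},
    {"slide": [0,0,-0.7],"turn": 0,"gripper": 0}
  ]
}}

```text
time_s: 13.27
tcp_pos: [0.4518, -0.035, 0.1383]
eef_rot: [180.0, 0.0, -106.4]
contact_force: [0.0, -0.3, -1.1]
gripper_width: 0.0319
gripper_force: 30.0
```

Call:
{"api": "send_rows", "payload": {
  "moves": [
    {"slide": [-0.15,0.03,0],"turn": 0,"gripper": 0},
    {"slide": [-0.3,0.07,0],"turn": 0,"gripper": 0},
    {"slide": [-0.46,0.1,0],"turn": 0,"gripper": 0},
    {"slide": [-0.62,0.14,0],"turn": 0,"gripper": 0},
    {"slide": [-0.76,0.167,0],"turn": 0,"gripper": 0}
  ]
}}

```text
time_s: 13.68
tcp_pos: [0.4599, 0.0825, 0.137]
eef_rot: [180.0, -0.0, -106.4]
contact_force: [1.3, -0.2, 0.1]
gripper_width: 0.0318
gripper_force: 30.0
```

Call:
{"api": "send_rows", "payload": {
  "moves": [
    {"slide": [-0.15,0.03,0],"turn": 0,"gripper": 0},
    {"slide": [-0.3,0.07,0],"turn": 0,"gripper": 0},
    {"slide": [-0.46,0.1,0],"turn": 0,"gripper": 0},
    {"slide": [-0.62,0.14,0],"turn": 0,"gripper": 0},
    {"slide": [-0.76,0.167,0],"turn": 0,"gripper": 0}
  ]
}}

```text
time_s: 14.1
tcp_pos: [0.4683, 0.199, 0.1368]
eef_rot: [180.0, -0.0, -106.4]
contact_force: [0.1, -1.1, 0.1]
gripper_width: 0.0319
gripper_force: 30.0
```

```bash
python3 - <<'E'
from h import *
from plant import optics, get_state
s=get_state();print(s["tcp_pos"],s["eef_rot"],s["gripper_width"])
for c in("wrist","top","scene"):
    r=optics.capture(c); print(c,[(round(d["p"],2),np.round(d["location"],3)) for d in optics.look_for(c,"bowl_in")][:2])
    h=cv2.cvtColor(r["img"],cv2.COLOR_RGB2HSV); m=((h[...,0]>55)&(h[...,0]<85)&(h[...,1]>100)); ys,xs=np.where(m)
    print(m.sum(),xs.min(),xs.max(),ys.min(),ys.max())
    if c=="wrist":
        a=r["img"][:,:,::-1].copy()
        for b in((.48,.279),(.485,.291)):
            for k in np.arange(0,6.28,.3):
                q=projF(r,[b[0]+.068*np.cos(k),b[1]+.068*np.sin(k),.062])[0]; cv2.circle(a,tuple(int(x) for x in q),2,(0,0,255) if b[0]==.48 else (255,0,255),-1)
        cv2.imwrite("pics/w6.png",a)
E
```

```text
[0.46826476 0.19904614 0.13683486] [ 1.79971999e+02 -2.73987862e-02 -1.06368008e+02] 0.031892395632134786
wrist [(0.74, array([0.463, 0.231, 0.04 ])), (0.52, array([0.467, 0.201, 0.156]))]
1634 1 613 264 467
top [(0.67, array([0.434, 0.392, 0.033])), (0.58, array([0.461, 0.326, 0.021]))]
633 182 226 201 232
scene [(0.79, array([0.472, 0.293, 0.042]))]
2791 0 639 0 239
```

View pics/w6.png

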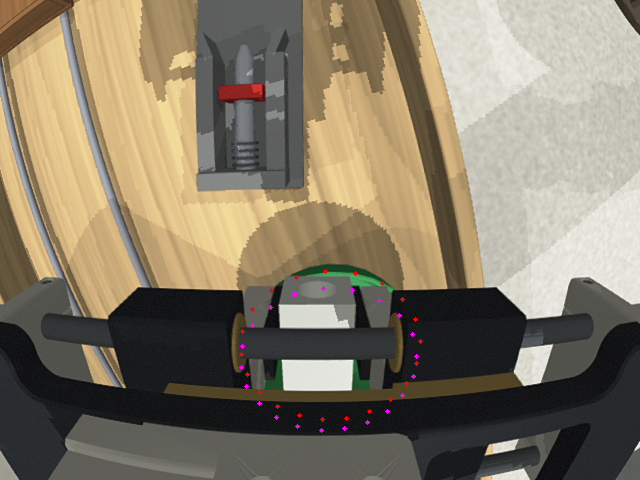

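The wrist view shows the bowl rim just outside the red circle, centred at (0.480, 0.278), with the sleeve held straight. Go in, lower, release.

Call:
{"api": "send_rows", "payload": {
  "moves": [
    {"slide": [-0.15,0.03,0],"turn": 0,"gripper": 0},
    {"slide": [-0.3,0.06,0],"turn": 0,"gripper": 0},
    {"slide": [-0.395,0.073,0],"turn": 0,"gripper": 0},
    {"slide": [-0.395,0.073,0.1],"turn": 0,"gripper": 0},
    {"slide": [-0.395,0.073,0.25],"turn": 0,"gripper": 0}
  ]
}}

```text
time_s: 14.82
tcp_pos: [0.4762, 0.2602, 0.101]
eef_rot: [-179.9, 0.2, -106.3]
contact_force: [-0.5, 0.5, -2.0]
gripper_width: 0.0316
gripper_force: 30.0
```

Call:
{"api": "send_rows", "payload": {
  "moves": [
    {"slide": [0,0,0.15],"turn": 0,"gripper": 0},
    {"slide": [0,0,0.3],"turn": 0,"gripper": 0},
    {"slide": [0,0,0.4],"turn": 0,"gripper": 0},
    {"slide": [0,0,0.445],"turn": 0,"gripper": 0},
    {"slide": [0,0,0.445],"turn": 0,"gripper": 0}
  ]
}}

```text
time_s: 15.23
tcp_pos: [0.4743, 0.2577, 0.0317]
eef_rot: [179.9, -0.1, -106.4]
contact_force: [-0.2, -0.5, -0.3]
gripper_width: 0.0316
gripper_force: 30.0
```

Call:
{"api": "send_rows", "payload": {
  "moves": [
    {"slide": [0,0,0.015],"turn": 0,"gripper": 0},
    {"slide": [0,0,0.015],"turn": 0,"gripper": 0.48},
    {"slide": [0,0,0.015],"turn": 0,"gripper": 0.48},
    {"slide": [0,0,0.015],"turn": 0,"gripper": 0.48},
    {"slide": [0,0,0.015],"turn": 0,"gripper": 0.48}
  ]
}}

```text
time_s: 15.65
tcp_pos: [0.4751, 0.2593, 0.031]
eef_rot: [-180.0, 0.1, -106.3]
contact_force: [-0.7, -0.9, 0.4]
gripper_width: 0.0419
gripper_force: 0.0
```

Call:
{"api": "send_rows", "payload": {
  "moves": [
    {"slide": [0,0,-0.1],"turn": 0,"gripper": 0.48},
    {"slide": [0,0,-0.25],"turn": 0,"gripper": 0.48},
    {"slide": [0,0,-0.4],"turn": 0,"gripper": 0.6},
    {"slide": [0,0,-0.6],"turn": 0,"gripper": 0.6},
    {"slide": [0,0,-0.8],"turn": 0,"gripper": 0.6}
  ]
}}

```text
time_s: 16.07
tcp_pos: [0.4744, 0.2587, 0.1517]
eef_rot: [180.0, -0.0, -106.3]
contact_force: [0.5, 1.1, -0.2]
gripper_width: 0.0516
gripper_force: 0.0
```

Call:
{"api": "send_rows", "payload": {
  "moves": [
    {"slide": [0.16,-0.07,0],"turn": 0,"gripper": 0.6},
    {"slide": [0.32,-0.13,0],"turn": 0,"gripper": 0.6},
    {"slide": [0.49,-0.2,0],"turn": 0,"gripper": 0.6},
    {"slide": [0.66,-0.27,0],"turn": 0,"gripper": 0.6},
    {"slide": [0.83,-0.34,0],"turn": 0,"gripper": 0.6}
  ]
}}

```text
time_s: 16.48
tcp_pos: [0.4887, 0.1242, 0.151]
eef_rot: [-180.0, 0.0, -106.3]
contact_force: [1.0, -0.1, -1.1]
gripper_width: 0.0523
gripper_force: 0.0
```

Call:
{"api": "send_rows", "payload": {
  "moves": [
    {"slide": [0.16,-0.07,0],"turn": 0,"gripper": 0.6},
    {"slide": [0.32,-0.13,0],"turn": 0,"gripper": 0.6},
    {"slide": [0.49,-0.2,0],"turn": 0,"gripper": 0.6},
    {"slide": [0.66,-0.27,0],"turn": 0,"gripper": 0.6},
    {"slide": [0.83,-0.34,0],"turn": 0,"gripper": 0.6}
  ]
}}

```text
time_s: 16.9
tcp_pos: [0.5026, -0.0098, 0.151]
eef_rot: [-180.0, 0.0, -106.3]
contact_force: [-0.0, 0.1, -0.2]
gripper_width: 0.0525
gripper_force: 0.0
```

Call:
{"api": "send_rows", "payload": {
  "moves": [
    {"slide": [0.16,-0.07,0],"turn": 0,"gripper": 0.6},
    {"slide": [0.32,-0.13,0],"turn": 0,"gripper": 0.6},
    {"slide": [0.49,-0.2,0],"turn": 0,"gripper": 0.6},
    {"slide": [0.66,-0.27,0],"turn": 0,"gripper": 0.6},
    {"slide": [0.83,-0.34,0],"turn": 0,"gripper": 0.6}
  ]
}}

```text
time_s: 17.32
tcp_pos: [0.5166, -0.1437, 0.1509]
eef_rot: [-180.0, 0.0, -106.3]
contact_force: [0.3, 1.2, 0.5]
gripper_width: 0.0525
gripper_force: 0.0
```

Call:
{"api": "send_rows", "payload": {
  "moves": [
    {"slide": [0.2,-0.08,0],"turn": -0.076,"gripper": 0.6},
    {"slide": [0.4,-0.16,0],"turn": -0.152,"gripper": 0.6},
    {"slide": [0.6,-0.25,0],"turn": -0.228,"gripper": 0.6},
    {"slide": [0.75,-0.31,0],"turn": -0.304,"gripper": 0.6},
    {"slide": [0.83,-0.34,0],"turn": -0.379,"gripper": 0.6}
  ]
}}

```text
time_s: 17.73
tcp_pos: [0.5305, -0.2789, 0.1505]
eef_rot: [-180.0, -0.0, -72.0]
contact_force: [1.3, -0.6, 0.3]
gripper_width: 0.0525
gripper_force: 0.0
```

Call:
{"api": "send_rows", "payload": {
  "moves": [
    {"slide": [0,0,0],"turn": -0.076,"gripper": 0.6},
    {"slide": [0,0,0],"turn": -0.152,"gripper": 0.6},
    {"slide": [0,0,0],"turn": -0.228,"gripper": 0.6},
    {"slide": [0,0,0],"turn": -0.304,"gripper": 0.6},
    {"slide": [0,0,0],"turn": -0.379,"gripper": 0.6}
  ]
}}

```text
time_s: 18.15
tcp_pos: [0.5304, -0.2763, 0.1507]
eef_rot: [-180.0, -0.0, -37.8]
contact_force: [0.8, 0.9, 0.1]
gripper_width: 0.0527
gripper_force: 0.0
```

```bash
python3 - <<'E'
from h import *
from plant import optics, get_state
s=get_state();print(s["tcp_pos"],s["eef_rot"],s["joints"])
r=optics.capture("wrist"); h=cv2.cvtColor(r["img"],cv2.COLOR_RGB2HSV)
m=((h[...,1]<40)&(h[...,2]>185)).astype(np.uint8); pp=projF(r,[.53,-.276,.044])[0]
n,l,st,ce=cv2.connectedComponentsWithStats(m); i=min((i for i in range(1,n) if st[i,4]>300),key=lambda i:np.hypot(*(ce[i]-pp)))
print(pp,ce[i],st[i]); ys,xs=np.where(l==i)
b=cv2.boxPoints(cv2.minAreaRect(np.c_[xs,ys].astype(np.float32)))
W=[rayF(r,p,.044)[:2] for p in b]; print(np.round(W,4), np.mean(W,0), [round(np.linalg.norm(W[k]-W[k-1]),4) for k in range(4)],[round(np.degrees(np.arctan2(*(W[k]-W[k-1])[::-1])),1) for k in range(4)])
print("cup",[(d["p"],np.round(d["location"],3)) for d in optics.look_for("wrist","cup")][:2])
m=((h[...,0]<15)&(h[...,1]>150)&(h[...,2]>80)).astype(np.uint8); n,l,st,ce=cv2.connectedComponentsWithStats(m); i=1+np.argmax(st[1:,4]); print(st[i],rayF(r,ce[i],.09))
r=optics.capture("scene"); R=r["img"][195:245,392:460]; print("white in bowl",((R.min(2)>150)&(R.max(2)-R.min(2).astype(int)<35)).sum(), [(round(d["p"],2),np.round(d["location"],3)) for d in optics.look_for("scene","sleeve_a")])
E
```

```text
[ 0.53043322 -0.27629544  0.1507232 ] [-1.79988627e+02 -1.18272880e-02 -3.77855752e+01] [-8.81234692e+00  1.67614301e+01 -1.52956344e+01 -4.98027804e-03
 -5.79270796e+01  6.10294169e+01]
[316.41503352 240.76935111] [314.85116883 239.99246753] [ 293  196   45   90 3850]
[[ 0.5671 -0.2833]
 [ 0.5476 -0.3085]
 [ 0.4919 -0.2667]
 [ 0.5129 -0.2397]] [ 0.52985469 -0.2745368 ] [np.float64(0.0696), np.float64(0.0318), np.float64(0.0695), np.float64(0.0342)] [np.float64(-38.8), np.float64(-127.8), np.float64(143.1), np.float64(52.3)]
cup [(0.56, array([ 0.47 , -0.354,  0.084]))]
[ 427  234   88   59 3819] [ 0.4638729  -0.35607137  0.09      ]
white in bowl 361 [(0.77, array([0.492, 0.284, 0.049])), (0.69, array([ 0.29 , -0.225,  0.031])), (0.57, array([ 0.257, -0.381,  0.03 ]))]
```

Call:
{"api": "send_rows", "payload": {
  "moves": [
    {"slide": [0,0,0.2],"turn": 0,"gripper": 0.6},
    {"slide": [0,0,0.4],"turn": 0,"gripper": 0.6},
    {"slide": [0,0,0.6],"turn": 0,"gripper": 0.6},
    {"slide": [0,0,0.75],"turn": 0,"gripper": 0.6},
    {"slide": [0,0,0.793],"turn": 0,"gripper": 0.6}
  ]
}}

```text
time_s: 18.77
tcp_pos: [0.5281, -0.2756, 0.0279]
eef_rot: [179.9, 0.3, -38.4]
contact_force: [-1.0, -0.0, -0.3]
gripper_width: 0.0524
gripper_force: 0.0
```

Call:
{"api": "send_rows", "payload": {
  "moves": [
    {"slide": [0,0,0],"turn": 0,"gripper": 0.6},
    {"slide": [0,0,0],"turn": 0,"gripper": 0},
    {"slide": [0,0,0],"turn": 0,"gripper": 0},
    {"slide": [0,0,0],"turn": 0,"gripper": 0},
    {"slide": [0,0,0],"turn": 0,"gripper": 0}
  ],
  "newtons": 30
}}

```text
time_s: 19.18
tcp_pos: [0.5315, -0.2764, 0.0331]
eef_rot: [-179.9, -0.1, -38.1]
contact_force: [0.1, -1.7, 4.1]
gripper_width: 0.0317
gripper_force: 30.7
```

Call:
{"api": "send_rows", "payload": {
  "moves": [
    {"slide": [0,0,0],"turn": 0,"gripper": 0},
    {"slide": [0,0,-0.15],"turn": 0,"gripper": 0},
    {"slide": [0,0,-0.35],"turn": 0,"gripper": 0},
    {"slide": [0,0,-0.6],"turn": 0,"gripper": 0},
    {"slide": [0,0,-0.8],"turn": 0,"gripper": 0}
  ]
}}

```text
time_s: 19.6
tcp_pos: [0.5305, -0.2763, 0.1541]
eef_rot: [-180.0, -0.1, -38.1]
contact_force: [0.8, 0.0, -0.5]
gripper_width: 0.0317
gripper_force: 30.0
```

Call:
{"api": "send_rows", "payload": {
  "moves": [
    {"slide": [-0.14,-0.11,0],"turn": 0,"gripper": 0},
    {"slide": [-0.29,-0.22,0],"turn": 0,"gripper": 0},
    {"slide": [-0.44,-0.33,0],"turn": 0,"gripper": 0},
    {"slide": [-0.59,-0.445,0],"turn": 0,"gripper": 0},
    {"slide": [-0.732,-0.554,0],"turn": 0,"gripper": 0}
  ]
}}

```text
time_s: 20.02
tcp_pos: [0.4947, -0.1419, 0.1519]
eef_rot: [-180.0, -0.0, -38.2]
contact_force: [0.7, 0.1, -0.9]
gripper_width: 0.0313
gripper_force: 30.0
```

Call:
{"api": "send_rows", "payload": {
  "moves": [
    {"slide": [-0.14,-0.11,0],"turn": 0.076,"gripper": 0},
    {"slide": [-0.29,-0.22,0],"turn": 0.152,"gripper": 0},
    {"slide": [-0.44,-0.33,0],"turn": 0.228,"gripper": 0},
    {"slide": [-0.59,-0.445,0],"turn": 0.304,"gripper": 0},
    {"slide": [-0.732,-0.554,0],"turn": 0.379,"gripper": 0}
  ]
}}

```text
time_s: 20.43
tcp_pos: [0.4596, -0.0087, 0.1519]
eef_rot: [-180.0, 0.0, -72.6]
contact_force: [0.7, 0.7, -1.0]
gripper_width: 0.0316
gripper_force: 30.0
```

Call:
{"api": "send_rows", "payload": {
  "moves": [
    {"slide": [0,0,0.1],"turn": 0.076,"gripper": 0},
    {"slide": [0,0,0.2],"turn": 0.152,"gripper": 0},
    {"slide": [0,0,0.3],"turn": 0.228,"gripper": 0},
    {"slide": [0,0,0.4],"turn": 0.304,"gripper": 0},
    {"slide": [0,0,0.4],"turn": 0.379,"gripper": 0}
  ]
}}

```text
time_s: 20.85
tcp_pos: [0.4584, -0.0102, 0.0893]
eef_rot: [179.8, -0.1, -106.7]
contact_force: [-0.3, 0.0, -1.3]
gripper_width: 0.0316
gripper_force: 30.0
```

Call:
{"api": "send_rows", "payload": {
  "moves": [
    {"slide": [0,0,0.1],"turn": 0,"gripper": 0},
    {"slide": [0,0,0.2],"turn": 0,"gripper": 0},
    {"slide": [0,0,0.3],"turn": 0,"gripper": 0},
    {"slide": [0,0,0.335],"turn": 0,"gripper": 0},
    {"slide": [0,0,0.335],"turn": 0,"gripper": 0}
  ]
}}

```text
time_s: 21.27
tcp_pos: [0.4598, -0.0101, 0.041]
eef_rot: [179.9, -0.1, -106.3]
contact_force: [0.3, -1.0, -1.8]
gripper_width: 0.0313
gripper_force: 30.0
```

Call:
{"api": "send_rows", "payload": {
  "moves": [
    {"slide": [-0.04,0,0.01],"turn": 0,"gripper": 0},
    {"slide": [-0.08,0,0.01],"turn": 0,"gripper": 0},
    {"slide": [-0.12,0,0.01],"turn": 0,"gripper": 0},
    {"slide": [-0.16,0,0.01],"turn": 0,"gripper": 0},
    {"slide": [-0.2,0,0.01],"turn": 0,"gripper": 0}
  ]
}}

```text
time_s: 21.68
tcp_pos: [0.4692, 0.0195, 0.0402]
eef_rot: [-180.0, 0.0, -106.3]
contact_force: [-0.7, -1.7, 4.4]
gripper_width: 0.0316
gripper_force: 30.0
```

Call:
{"api": "send_rows", "payload": {
  "moves": [
    {"slide": [0,0,0],"turn": 0,"gripper": 0.6},
    {"slide": [0,0,0],"turn": 0,"gripper": 0.6},
    {"slide": [0,0,0],"turn": 0,"gripper": 0.6},
    {"slide": [0,0,-0.15],"turn": 0,"gripper": 0.6},
    {"slide": [0,0,-0.3],"turn": 0,"gripper": 0.6}
  ]
}}

```text
time_s: 22.1
tcp_pos: [0.4675, 0.0183, 0.0842]
eef_rot: [179.8, -0.1, -106.4]
contact_force: [0.5, 0.2, 0.5]
gripper_width: 0.0515
gripper_force: 0.0
```

Call:
{"api": "send_rows", "payload": {
  "moves": [
    {"slide": [0.15,0,0],"turn": 0,"gripper": 0},
    {"slide": [0.3,0,0],"turn": 0,"gripper": 0},
    {"slide": [0.4,0,0],"turn": 0,"gripper": 0},
    {"slide": [0.4,0,0],"turn": 0,"gripper": 0},
    {"slide": [0.4,0,0],"turn": 0,"gripper": 0}
  ]
}}

```text
time_s: 22.52
tcp_pos: [0.4516, -0.0394, 0.0849]
eef_rot: [-180.0, 0.0, -106.4]
contact_force: [-0.9, -0.2, 0.1]
gripper_width: 0.0247
gripper_force: 0.0
```

Call:
{"api": "send_rows", "payload": {
  "moves": [
    {"slide": [0,0,0.1],"turn": 0,"gripper": 0},
    {"slide": [0,0,0.2],"turn": 0,"gripper": 0},
    {"slide": [0,0,0.3],"turn": 0,"gripper": 0},
    {"slide": [0,0,0.34],"turn": 0,"gripper": 0},
    {"slide": [0,0,0.34],"turn": 0,"gripper": 0}
  ]
}}

```text
time_s: 22.93
tcp_pos: [0.4511, -0.0386, 0.0326]
eef_rot: [179.9, -0.1, -106.3]
contact_force: [0.6, 0.2, -0.8]
gripper_width: 0.0006
gripper_force: 0.0
```

Call:
{"api": "send_rows", "payload": {
  "moves": [
    {"slide": [-0.05,0,0],"turn": 0,"gripper": 0},
    {"slide": [-0.1,0,0],"turn": 0,"gripper": 0},
    {"slide": [-0.14,0,0],"turn": 0,"gripper": 0},
    {"slide": [-0.18,0,0],"turn": 0,"gripper": 0},
    {"slide": [-0.22,0,0],"turn": 0,"gripper": 0}
  ]
}}

```text
time_s: 23.35
tcp_pos: [0.4617, -0.0061, 0.0344]
eef_rot: [-180.0, 0.0, -106.3]
contact_force: [-0.2, 0.7, 0.0]
gripper_width: 0.0004
gripper_force: 0.3
```

No resistance past the choke point. Pushing on.

Call:
{"api": "send_rows", "payload": {
  "moves": [
    {"slide": [-0.03,0,0],"turn": 0,"gripper": 0},
    {"slide": [-0.06,0,0],"turn": 0,"gripper": 0},
    {"slide": [-0.09,0,0],"turn": 0,"gripper": 0},
    {"slide": [-0.12,0,0],"turn": 0,"gripper": 0},
    {"slide": [-0.15,0,0],"turn": 0,"gripper": 0}
  ]
}}

```text
time_s: 23.77
tcp_pos: [0.4672, 0.0143, 0.0338]
eef_rot: [180.0, -0.1, -106.3]
contact_force: [-1.0, -6.8, 4.3]
gripper_width: 0.0005
gripper_force: 3.1
```

Call:
{"api": "send_rows", "payload": {
  "moves": [
    {"slide": [-0.01,0,0],"turn": 0,"gripper": 0},
    {"slide": [-0.02,0,0],"turn": 0,"gripper": 0},
    {"slide": [-0.03,0,0],"turn": 0,"gripper": 0},
    {"slide": [-0.04,0,0],"turn": 0,"gripper": 0},
    {"slide": [-0.05,0,0],"turn": 0,"gripper": 0}
  ]
}}

```text
time_s: 24.18
tcp_pos: [0.4691, 0.0211, 0.0338]
eef_rot: [180.0, -0.1, -106.4]
contact_force: [-1.0, -6.5, 3.8]
gripper_width: 0.0004
gripper_force: 3.5
```

Call:
{"api": "send_rows", "payload": {
  "moves": [
    {"slide": [-0.01,0,0],"turn": 0,"gripper": 0},
    {"slide": [-0.02,0,0],"turn": 0,"gripper": 0},
    {"slide": [-0.03,0,0],"turn": 0,"gripper": 0},
    {"slide": [-0.03,0,0],"turn": 0,"gripper": 0},
    {"slide": [-0.03,0,0],"turn": 0,"gripper": 0}
  ]
}}

```text
time_s: 24.6
tcp_pos: [0.4696, 0.024, 0.0338]
eef_rot: [179.9, -0.2, -106.4]
contact_force: [-0.8, -15.0, 7.8]
gripper_width: 0.0003
gripper_force: 7.2
```

Call:
{"api": "send_rows", "payload": {
  "moves": [
    {"slide": [-0.01,0,0],"turn": 0,"gripper": 0},
    {"slide": [-0.02,0,0],"turn": 0,"gripper": 0},
    {"slide": [-0.02,0,0],"turn": 0,"gripper": 0},
    {"slide": [-0.02,0,0],"turn": 0,"gripper": 0},
    {"slide": [-0.02,0,0],"turn": 0,"gripper": 0}
  ]
}}

```text
time_s: 25.02
tcp_pos: [0.4691, 0.0245, 0.0338]
eef_rot: [179.8, -0.4, -106.4]
contact_force: [-0.3, -28.5, 12.6]
gripper_width: 0.0004
gripper_force: 13.7
```

Hard stop: 15 to 28 N over 0.5 mm, at the home position with the buffer pressed right in, so sleeve 2 is good. Back off, regrip the tail and pull it off.

Call:
{"api": "send_rows", "payload": {
  "moves": [
    {"slide": [0.1,0,0],"turn": 0,"gripper": 0},
    {"slide": [0.2,0,0],"turn": 0,"gripper": 0},
    {"slide": [0.3,0,0],"turn": 0,"gripper": 0},
    {"slide": [0.3,0,-0.18],"turn": 0,"gripper": 0.6},
    {"slide": [0.3,0,-0.35],"turn": 0,"gripper": 0.6}
  ]
}}

```text
time_s: 25.43
tcp_pos: [0.4578, -0.015, 0.0859]
eef_rot: [179.8, -0.1, -106.4]
contact_force: [0.6, 0.1, 0.9]
gripper_width: 0.0087
gripper_force: 0.0
```

Call:
{"api": "send_rows", "payload": {
  "moves": [
    {"slide": [-0.06,0,0],"turn": 0,"gripper": 0.6},
    {"slide": [-0.12,0,0],"turn": 0,"gripper": 0.6},
    {"slide": [-0.18,0,0],"turn": 0,"gripper": 0.6},
    {"slide": [-0.23,0,0],"turn": 0,"gripper": 0.6},
    {"slide": [-0.23,0,0],"turn": 0,"gripper": 0.6}
  ]
}}

```text
time_s: 25.85
tcp_pos: [0.469, 0.0203, 0.0855]
eef_rot: [180.0, -0.0, -106.3]
contact_force: [0.6, 0.4, 1.3]
gripper_width: 0.0417
gripper_force: 0.0
```

Call:
{"api": "send_rows", "payload": {
  "moves": [
    {"slide": [0,0,0.15],"turn": 0,"gripper": 0.6},
    {"slide": [0,0,0.3],"turn": 0,"gripper": 0.6},
    {"slide": [0,0,0.36],"turn": 0,"gripper": 0.6},
    {"slide": [0,0,0.36],"turn": 0,"gripper": 0},
    {"slide": [0,0,0.36],"turn": 0,"gripper": 0}
  ],
  "newtons": 30
}}

```text
time_s: 26.27
tcp_pos: [0.4684, 0.0187, 0.0319]
eef_rot: [179.9, -0.1, -106.3]
contact_force: [-0.3, 0.5, 0.7]
gripper_width: 0.0445
gripper_force: 0.0
```

Call:
{"api": "send_rows", "payload": {
  "moves": [
    {"slide": [0,0,0],"turn": 0,"gripper": 0},
    {"slide": [0,0,0],"turn": 0,"gripper": 0},
    {"slide": [0,0,0],"turn": 0,"gripper": 0},
    {"slide": [0,0,0],"turn": 0,"gripper": 0},
    {"slide": [0,0,0],"turn": 0,"gripper": 0}
  ]
}}

```text
time_s: 26.68
tcp_pos: [0.4694, 0.0191, 0.0332]
eef_rot: [-179.9, 0.1, -106.3]
contact_force: [-1.4, 0.1, 6.3]
gripper_width: 0.0317
gripper_force: 30.0
```

Call:
{"api": "send_rows", "payload": {
  "moves": [
    {"slide": [0.08,0,0],"turn": 0,"gripper": 0},
    {"slide": [0.16,0,0],"turn": 0,"gripper": 0},
    {"slide": [0.24,0,0],"turn": 0,"gripper": 0},
    {"slide": [0.32,0,0],"turn": 0,"gripper": 0},
    {"slide": [0.38,0,0],"turn": 0,"gripper": 0}
  ]
}}

```text
time_s: 27.1
tcp_pos: [0.4536, -0.0364, 0.0332]
eef_rot: [-179.9, 0.1, -106.3]
contact_force: [1.4, 2.2, 5.7]
gripper_width: 0.0318
gripper_force: 30.0
```

Call:
{"api": "send_rows", "payload": {
  "moves": [
    {"slide": [0,0,-0.1],"turn": 0,"gripper": 0},
    {"slide": [0,0,-0.25],"turn": 0,"gripper": 0},
    {"slide": [0,0,-0.4],"turn": 0,"gripper": 0},
    {"slide": [0,0,-0.55],"turn": 0,"gripper": 0},
    {"slide": [0,0,-0.7],"turn": 0,"gripper": 0}
  ]
}}

```text
time_s: 27.52
tcp_pos: [0.4516, -0.0367, 0.1381]
eef_rot: [179.9, -0.0, -106.4]
contact_force: [0.7, 1.0, 0.3]
gripper_width: 0.032
gripper_force: 30.0
```

```bash
python3 - <<'E'
from h import *
from plant import optics, get_state
s=get_state();print(s["tcp_pos"],s["eef_rot"],s["gripper_width"])
for c in("scene","top"):
    r=optics.capture(c)
    for n in("divider_in","sleeve_a"): print(c,n,[(round(d["p"],2),np.round(d["location"],3)) for d in optics.look_for(c,n)])
E
```

```text
[ 0.45163499 -0.03669304  0.13812696] [ 1.79943673e+02 -2.35568080e-02 -1.06371647e+02] 0.031972501086571535
scene divider_in [(0.65, array([ 0.666, -0.144,  0.032]))]
scene sleeve_a [(0.9, array([ 0.192, -0.294,  0.031])), (0.79, array([ 0.472, -0.016,  0.14 ])), (0.77, array([ 0.26 , -0.376,  0.031])), (0.73, array([0.493, 0.285, 0.051])), (0.6, array([ 0.287, -0.219,  0.03 ]))]
top divider_in [(0.65, array([ 0.693, -0.173,  0.033]))]
top sleeve_a [(0.75, array([ 0.25 , -0.37 ,  0.034])), (0.64, array([ 0.178, -0.287,  0.032])), (0.56, array([ 0.283, -0.214,  0.032]))]
```

Call:
{"api": "send_rows", "payload": {
  "moves": [
    {"slide": [0.05,-0.17,0],"turn": 0,"gripper": 0},
    {"slide": [0.09,-0.33,0],"turn": 0,"gripper": 0},
    {"slide": [0.13,-0.49,0],"turn": 0,"gripper": 0},
    {"slide": [0.17,-0.65,0],"turn": 0,"gripper": 0},
    {"slide": [0.217,-0.807,0],"turn": 0,"gripper": 0}
  ]
}}

```text
time_s: 28.23
tcp_pos: [0.5599, -0.1019, 0.1356]
eef_rot: [179.9, -0.1, -106.3]
contact_force: [-0.2, 0.6, -0.8]
gripper_width: 0.0316
gripper_force: 30.0
```

Call:
{"api": "send_rows", "payload": {
  "moves": [
    {"slide": [0.05,-0.2,0],"turn": -0.06,"gripper": 0},
    {"slide": [0.1,-0.4,0],"turn": -0.12,"gripper": 0},
    {"slide": [0.16,-0.6,0],"turn": -0.182,"gripper": 0},
    {"slide": [0.217,-0.807,0],"turn": -0.182,"gripper": 0},
    {"slide": [0.217,-0.807,0],"turn": -0.182,"gripper": 0}
  ]
}}

```text
time_s: 28.65
tcp_pos: [0.6695, -0.1694, 0.1339]
eef_rot: [179.8, -0.1, -90.0]
contact_force: [1.3, 0.2, -1.0]
gripper_width: 0.0321
gripper_force: 30.0
```

```bash
python3 - <<'E'
from h import *
from plant import optics, get_state
r=optics.capture("wrist"); s=get_state();print(s["tcp_pos"],s["eef_rot"],s["gripper_width"])
h=cv2.cvtColor(r["img"],cv2.COLOR_RGB2HSV); 
print([(round(d["p"],2),np.round(d["location"],3)) for d in optics.look_for("wrist","divider_in")])
# tray rim edges: predicted outer corners vs brown mask bbox
m=((h[...,0]<16)&(h[...,1]>95)&(h[...,2]<150)).astype(np.uint8)
for y in(-.19,-.20,-.21):  # scan along x through the visible part of the tray
    xs=np.arange(.58,.75,.002); q=projF(r,np.c_[xs,0*xs+y,0*xs+.063]).astype(int)
    print(y,"".join(str(m[b,a]) if 0<=a<640 and 0<=b<480 else "." for a,b in q))
xs=np.arange(-.26,-.18,.002); q=projF(r,np.c_[0*xs+.666,xs,0*xs+.063]).astype(int); print("y","".join(str(m[b,a]) for a,b in q))
E
```

```text
[ 0.66733161 -0.16807667  0.13374114] [ 1.79759941e+02 -9.76369709e-03 -9.00720332e+01] 0.031901644656025706
[(0.66, array([ 0.662, -0.185,  0.036]))]
-0.19 00000000000000010111111110010000000011110111111111100100000000011011110000000000000000
-0.2 00000000000000011111111111100000000011111111111111101000100000011001111000000000000000
-0.21 00000000000000011111111110010000000011111111111111100000000000011011111000000000000000
y 00000000000000000110111111111111111110000
```

Call:
{"api": "send_rows", "payload": {
  "moves": [
    {"slide": [0,0.013,0.15],"turn": 0,"gripper": 0},
    {"slide": [0,0.013,0.3],"turn": 0,"gripper": 0},
    {"slide": [0,0.013,0.45],"turn": 0,"gripper": 0},
    {"slide": [0,0.013,0.55],"turn": 0,"gripper": 0},
    {"slide": [0,0.013,0.58],"turn": 0,"gripper": 0}
  ]
}}

```text
time_s: 29.17
tcp_pos: [0.6613, -0.1658, 0.0471]
eef_rot: [179.6, 0.0, -90.0]
contact_force: [-12.5, 3.2, 20.9]
gripper_width: 0.0319
gripper_force: 30.0
```

Call:
{"api": "send_rows", "payload": {
  "moves": [
    {"slide": [0,0,0.01],"turn": 0,"gripper": 0},
    {"slide": [0,0,0.02],"turn": 0,"gripper": 0},
    {"slide": [0,0,0.02],"turn": 0,"gripper": 0},
    {"slide": [0,0,0.02],"turn": 0,"gripper": 0},
    {"slide": [0,0,0.02],"turn": 0,"gripper": 0}
  ]
}}

```text
time_s: 29.58
tcp_pos: [0.6651, -0.1663, 0.048]
eef_rot: [-179.9, 0.0, -90.0]
contact_force: [0.1, -0.3, -1.0]
gripper_width: 0.0317
gripper_force: 30.0
```

Call:
{"api": "send_rows", "payload": {
  "moves": [
    {"slide": [0,0,0.01],"turn": 0,"gripper": 0},
    {"slide": [0,0,0.01],"turn": 0,"gripper": 0},
    {"slide": [0,0,0.01],"turn": 0,"gripper": 0.47},
    {"slide": [0,0,0.01],"turn": 0,"gripper": 0.47},
    {"slide": [0,0,0.01],"turn": 0,"gripper": 0.47}
  ]
}}

```text
time_s: 30.0
tcp_pos: [0.6648, -0.1664, 0.0459]
eef_rot: [-180.0, 0.0, -90.0]
contact_force: [-0.7, 0.2, 0.2]
gripper_width: 0.0403
gripper_force: 0.0
```

Call:
{"api": "send_rows", "payload": {
  "moves": [
    {"slide": [0,0,0],"turn": 0,"gripper": 0.47},
    {"slide": [0,0,0],"turn": 0,"gripper": 0.47},
    {"slide": [0,0,-0.05],"turn": 0,"gripper": 0.47},
    {"slide": [0,0,-0.15],"turn": 0,"gripper": 0.47},
    {"slide": [0,0,-0.3],"turn": 0,"gripper": 0.47}
  ]
}}

```text
time_s: 30.42
tcp_pos: [0.6634, -0.1663, 0.0895]
eef_rot: [179.8, 0.0, -90.0]
contact_force: [0.2, 0.6, -0.3]
gripper_width: 0.0412
gripper_force: 0.0
```

Call:
{"api": "send_rows", "payload": {
  "moves": [
    {"slide": [0,0,-0.2],"turn": 0,"gripper": 0.47},
    {"slide": [0,0,-0.4],"turn": 0,"gripper": 0.47},
    {"slide": [0,0,-0.6],"turn": 0,"gripper": 0.47},
    {"slide": [0,0,-0.7],"turn": 0,"gripper": 0.47},
    {"slide": [0,0,-0.7],"turn": 0,"gripper": 0.47}
  ]
}}

```text
time_s: 30.83
tcp_pos: [0.667, -0.1668, 0.2017]
eef_rot: [-179.5, -0.1, -89.9]
contact_force: [-0.0, 0.3, 0.7]
gripper_width: 0.0411
gripper_force: 0.0
```

```bash
python3 - <<'E'
from h import *
from plant import optics, get_state
s=get_state();print(s["tcp_pos"],s["gripper_width"],s["contact_force"])
v={c:optics.capture(c) for c in("top","scene")}
for c in v:
    for n in("sleeve_a","cup","plates","fork","divider_in"): print(c,n,[(round(d["p"],2),np.round(d["location"],3)) for d in optics.look_for(c,n)])
r=v["scene"]
for n,g,z in(("tray",(.666,-.143),.034),("bowl",(.48,.279),.018)):
    m=whites(r["img"],proj(r,[*g,z+.02])[0]); print(n,m.sum(),fit([(r,m)],(*g,80),(-.035,.035,.032,z,z+.032)))
w=optics.capture("wrist"); h=cv2.cvtColor(w["img"],cv2.COLOR_RGB2HSV); m=((h[...,1]<45)&(h[...,2]>170)).astype(np.uint8)
n,l,st,ce=cv2.connectedComponentsWithStats(m); pp=projF(w,[.665,-.143,.066])[0]
i=min((i for i in range(1,n) if st[i,4]>200),key=lambda i:np.hypot(*(ce[i]-pp))); ys,xs=np.where(l==i)
b=cv2.boxPoints(cv2.minAreaRect(np.c_[xs,ys].astype(np.float32))); print(pp,st[i],np.round([rayF(w,p,.066)[:2] for p in b],4).tolist())
E
```

```text
[ 0.6670008  -0.16683289  0.20166782] 0.041067038538238496 [-0.02028127  0.27582571  0.74829416]
top sleeve_a [(0.81, array([ 0.253, -0.371,  0.033])), (0.79, array([0.48 , 0.28 , 0.058])), (0.69, array([ 0.282, -0.215,  0.033])), (0.61, array([ 0.664, -0.132,  0.069])), (0.61, array([ 0.176, -0.288,  0.032]))]
top cup [(0.88, array([ 0.441, -0.343,  0.081]))]
top plates [(0.74, array([0.486, 0.444, 0.042]))]
top fork [(0.67, array([ 0.489, -0.432,  0.02 ]))]
top divider_in [(0.8, array([ 0.646, -0.135,  0.035]))]
scene sleeve_a [(0.92, array([0.491, 0.282, 0.049])), (0.79, array([ 0.668, -0.152,  0.066])), (0.77, array([ 0.26 , -0.379,  0.032])), (0.73, array([ 0.677, -0.147,  0.039])), (0.71, array([ 0.189, -0.294,  0.026])), (0.58, array([ 0.284, -0.218,  0.027]))]
scene cup [(0.62, array([ 0.468, -0.352,  0.066]))]
scene plates [(0.61, array([0.501, 0.438, 0.043]))]
scene fork [(0.91, array([ 0.494, -0.432,  0.018]))]
scene divider_in [(0.84, array([ 0.674, -0.146,  0.04 ]))]
tray 1104 (array([ 0.6650499 , -0.14274852, 90.83829941]), np.float64(0.028872282608695652))
bowl 407 (array([ 0.46967809,  0.29659073, 61.49845576]), np.float64(0.3852886977886978))
[315.93174285 259.99217089] [ 296  218   41   81 3131] [[0.6809, -0.1783], [0.649, -0.1784], [0.6478, -0.1085], [0.682, -0.1085]]
```

Sleeve 2 lies flat in the tray, centred at (0.665, -0.143), the other is in the bowl, and the cup, plates and fork have not moved. Handing in.

```bash
python3 -c "
from plant import order
print(order.close_job())"
```

```text
the job is handed in; nothing more can be done
None
```

I tried both sleeves and handed the job in at about 31 s of the 72 s allowed: the first jammed part-way and is in the green bowl, and the second went fully home and lies flat in the divider tray.

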